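# Close up a bracelet row on the bead board

### The arm

A 6-joint arm with a two-finger parallel gripper is mounted at the origin on the work surface. World frame = base frame: x ahead of the robot, y to its left, z up, the work surface at z = 0. Lengths are in mm, angles in rad, forces in N, time in s.
With the tool pointing down it reaches from about 275 to 1000 mm from the base axis. Payload 8.4 kg.
Tool frame: the origin (TCP) lies midway between the tips of the shut fingers; the grasp point (between the pads) lies 19 mm behind it; z points along the fingers, y is the direction in which the jaws open and shut (so a half turn about z gives the same grasp; the last joint's range is limited). The gripper opens to 85 mm and grips with 20 to 120 N. Pads are 22 mm wide; open, the fingers measure 114 mm over their backs; the gripper's body (76 mm by 85 mm) begins 54 mm behind the grasp point. The pads swing forward as they close: fully open they stand 13 mm farther back than shut.
Start: joints at [-1.309, 0.353, 1.633, -0, 1.155, -0.002], TCP at [162.968, -603.382, 231.281] pointing down, gripper open.
Joint ranges: [-2.63, 2.63], [-0.92, 2.1], [0.06, 2.66], [-1.3, 4.44], [0, 2.69], [-3.02, 3.02]. Speed limits (rad/s): [2.22, 2.22, 2.79, 3.14, 3.14, 3.14].

### API

Orientations are given as [roll, pitch, yaw] about the fixed x, y, z axes, in that order (R = Rz(yaw) Ry(pitch) Rx(roll)).
In Python, from rig import r gives the robot as it stands. The module is installed in compiled form; this text tells all that it offers.
- The arm moves only by the tool drive_tool, never from a script. Its argument "moves" is a list of rows, each a list of 3 entries, a list of its own where there are three numbers: the closure, from 0 (fully open) to 1 (shut), then the shift along the tool's x, y, z in cm, then the turn about the tool's z in degrees. In form: [[claw, [dx, dy, dz], roll], ...]. A call has 1 to 12 rows; each row is the pose to reach, as a shift and turn from the pose measured when the call began, along the tool's axes at that moment; what a row does not reach only later rows make up. A row lasts 1/8 s, in which the tool goes at most 62.5 mm and 10.7 degrees, less where a joint would pass 70% of its speed; a pose out of reach is approached as far as the arm can. A call with a gripper value outside its range is refused whole. The fingers move at their own pace and stop on an object; "grip_force" is the grip in N (left out, the last holds). Time passes only in rows, so rows that repeat a pose let the fingers close. It gives the time, the measured TCP pose, the force and the opening at its end, in the units of the state.
- r.sense(): the state, without advancing time (a new reading comes with each control period).
- r.grab_frame(name): name is "scene" or "top"; returns a dict with "color" (400x640x3 uint8, red, green, blue), "fx", "fy", "cx", "cy" (pixels), "D" ([k1, k2, p1, p2, k3] as OpenCV has them; the pictures are not rectified), "pose" (4x4, takes a point from camera to world coordinates). Camera axes: x right, y up, looking along -z (the intrinsics and any distortion apply to the point x, -y, -z); pixel columns grow to the right and rows downward; lengths in mm; the calibration is good to about 2 mm. A picture is of the moment at which its call begins. There is no depth.
- r.sign_off(): hands the job in, once; it reports no verdict.
Trained networks look in the newest picture that a camera, given by its name, has taken for a name from the list of things; names that differ only in an ending like _2 or _b are one class to them, and where a whole thing is asked for, a point or a joint stands for the part that bears it (a point fixed in the world has none). Each returns a list of dicts, best first, with "score" (0 to 1); they miss things now and then, are a little off and sometimes report something else, mostly with a low value. They report only what shows in the picture. A call takes as long as a camera call. They do not tell look-alikes from the thing itself.
- r.outline_of(thing, camera): "mask" (400x640 bool, what is visible of it) and "at" ([column, row] in pixels, amid what is visible of it).
- r.spot_point(thing, camera): "at" ([column, row] in pixels: a listed point, or the origin of a listed thing).
The state is a dict: "clock": time; "qpos": joint angles; "qvel": joint speeds; "joint_efforts": joint torques, N m; "eef_pos": TCP position; "tcp_rot": TCP orientation; "contact_force": force on the tool from outside, world axes, zero at the start; "wrist_torque": the same for the moment, N m; "opening": opening from 0.0 (shut) to 1.0 (fully open).
Only numpy, scipy, OpenCV 4.12 (cv2) and the standard library are available. Lean on these libraries where they do the work, as an engineer would, in place of code of your own. Each camera call takes 0.05 s, during which the arm holds its last target.

### The job

Close up the bracelet row in the U-shaped groove of the bead board: run your fingertips along the groove from the end opposite the clasp, gently pushing the three round beads ahead of you round the bend, until the clasp stands against the blind end of its groove and the beads are packed up behind it with no gaps. Push only: nothing is to be lifted or tipped out of the groove, do not press hard on the board or the row, and leave the spare bead, the pliers and the spool where they are.

Things in the scene. Friction and masses are not known exactly. Their poses are not given: they have to be found in the camera images.
- bead_board: grey plastic bead board fixed on the table, 222 x 194 mm, top face 12 mm above the table, with a U-shaped groove 24 mm wide, floor 6 mm up. Origin: on the table, centre of the bend; z up; x points away from the bend along the arms. The bend (at -x, towards the robot) is a half circle, centre-line radius 65 mm; the arms lie at y = +65 and -65 mm, x = 0 to 100 mm. Yaw within 40 degrees.
- end_plus (a point): point on the groove's floor at the middle of the blind end wall of the arm on the board's +y side: board frame (100, 65, 6) mm. Beyond the end the flat top face goes on for 25 mm, so a fingertip can come down there behind a bead.
- end_minus (a point): the same for the arm on the -y side: board frame (100, -65, 6) mm.
- bend_mid (a point): point on the groove's floor in the middle of the bend: board frame (-65, 0, 6) mm. The rim outside the groove is 20 mm wide and the round island inside it (radius 53 mm) flat, both at the top face's height; between the island and board x = 88 mm, y -41 to 41 mm, is a recess 6 mm deep that holds the spare bead.
- clasp: white rectangular clasp block with thin steel inlays, 28 mm long (along the groove) by 20 mm wide by 13 mm tall, lying near the blind end of one arm of the groove (either arm, 0 to 30 mm short of the end), 7 mm of it above the board's top face. Origin: centre of its underside. It slides when the row is pushed against it; at the blind end its centre lies at x = 86 mm in the board's frame.
- bead_a: white flat drum bead, round, 20 mm diameter, 13 mm thick, lying flat in the groove so that 7 mm of it stands above the board's top face; about 12 g, glazed: slides easily. Origin: centre of its underside. It starts near the blind end of the arm without the clasp and ends last in the row. Pushed squarely along the groove the row moves with 1 to 2 N; pushed at a slant a bead can bind on the wall and tip.
- bead_b: white flat drum bead, round, 20 mm diameter, 13 mm thick, lying flat in the groove so that 7 mm of it stands above the board's top face; about 12 g, glazed: slides easily. Origin: centre of its underside. It starts near the foot of the y = +65 mm arm of the groove (x 0 to 30 mm).
- bead_c: white flat drum bead, round, 20 mm diameter, 13 mm thick, lying flat in the groove so that 7 mm of it stands above the board's top face; about 12 g, glazed: slides easily. Origin: centre of its underside. It starts near the middle of the bend.
- spare_bead: a bead of the same kind lying in the board's middle recess, to be left alone. Origin: centre of its underside.
- pliers: small pliers with black grips, 134 mm long, 43 mm wide, 11 mm tall, lying on the table about 165 mm from the board's origin on its -y side, to be left alone. Origin: on the table under the pivot; x towards the jaws.
- spool: white cord spool, 60 mm diameter, 20 mm tall, lying flat on the table about 160 mm from the board's origin on its +y side, to be left alone. Origin: centre of its underside.
Things that resemble listed ones, but are neither listed nor needed, are in the scene too. Leave any brown or turquoise look-alike of the bead_b alone.

How it is judged:
By the outcome, as a careful person would: the job done as asked, in the order asked, and still so for the second after the job is handed in, with the robot touching nothing.
It also fails if it takes over 45 s, if anything falls off the work surface, if the arm or the gripper's body presses on something with over 40 N, if the wrist force passes 120 N, or if a joint passes its speed limit or range.

## Working session

There is one attempt and no reset: what is moved stays moved. The work goes in short steps, Python scripts to look and compute and a tool call to move; the robot and the scene stay as the last step left them, time stands still between calls to the robot, and variables do not carry over. Pictures are saved under pics/ and viewed, and the job is handed in when it is done.

Besides the shell and the picture viewer there is one more tool, called after "Emit:" as a command line: name --argument value ..., lists and objects as JSON in quotes. drive_tool: Moves the arm, as the interface text tells. Its arguments: {"type":"object","properties":{"moves":{"type":"array"},"grip_force":{"type":"number"}},"required":["moves"]}

```bash
mkdir -p pics
cat > h.py <<'E'
import numpy as np, cv2
from rig import r
def K(f): return np.array([[f['fx'],0,f['cx']],[0,f['fy'],f['cy']],[0,0,1.]])
def p2w(f,uv,z):
    q=cv2.undistortPoints(np.array([[uv]],float),K(f),np.array(f['D'],float))[0,0]
    P=np.array(f['pose']); d=P[:3,:3]@np.array([q[0],-q[1],-1.]); o=P[:3,3]
    return o+d*(z-o[2])/d[2]
def w2p(f,pts):
    P=np.array(f['pose']); c=(np.atleast_2d(pts)-P[:3,3])@P[:3,:3]
    c=c*[1,-1,-1]
    return cv2.projectPoints(c.astype(float),np.zeros(3),np.zeros(3),K(f),np.array(f['D'],float))[0][:,0]
def save(f,n): cv2.imwrite('pics/'+n,cv2.cvtColor(f['color'],cv2.COLOR_RGB2BGR))
E
python3 - <<'E'
from h import *
print(r.sense())
for c in ['scene','top']:
    f=r.grab_frame(c); save(f,c+'0.png'); print(c,f['fx'],np.round(f['pose'],2).tolist(),f['D'])
    for n in ['end_plus','end_minus','bend_mid','clasp','bead_a','spare_bead','pliers','spool','bead_board']:
        for d in r.spot_point(n,c)[:6]:
            z={'end_plus':6,'end_minus':6,'bend_mid':6,'clasp':6,'bead_a':6,'spare_bead':6}.get(n,0)
            print(n,round(d['score'],2),np.round(d['at'],1),np.round(p2w(f,d['at'],z),1))
E
```

```text
{'clock': 0.0, 'qpos': array([-1.30937232e+00,  3.53657280e-01,  1.63414751e+00,  8.67629562e-06,
        1.15518745e+00, -2.40798958e-03]), 'qvel': array([ 0.00020274, -0.00146924,  0.00024461, -0.00152498, -0.00099655,
        0.00014771]), 'joint_efforts': array([-1.68024439e-03, -6.05258274e+01, -3.42071700e+01, -2.37599097e-04,
        9.25282395e-03, -2.36953395e-05]), 'eef_pos': array([ 162.86229577, -602.91007037,  230.55024945]), 'tcp_rot': array([-3.14019309e+00, -1.13029515e-05,  2.63828481e-01]), 'contact_force': array([1.12284735, 0.28669859, 0.55691532]), 'wrist_torque': array([-0.01987632,  0.00200897, -0.06444079]), 'opening': 0.9967824683371055}
scene 504.52528758271217 [[-0.77, -0.36, 0.52, 957.3], [0.64, -0.44, 0.63, 577.65], [0.0, 0.82, 0.57, 522.31], [0.0, 0.0, 0.0, 1.0]] [-0.01072907  0.          0.          0.          0.        ]
end_plus 0.94 [269.4 244. ] [615.6  58.6   6. ]
end_minus 0.96 [220.2 214.8] [635.6 -58.3   6. ]
end_minus 0.26 [263.1 219.1] [585.6  -1.7   6. ]
bend_mid 0.57 [313.3 190.4] [463.9 -15.2   6. ]
clasp 0.7 [283.5 239.5] [591.5  63.8   6
[... 627 characters left out ...]
        0.         0.       ]
end_plus 0.82 [302.2 152.3] [624.4  64.3   6. ]
end_minus 0.76 [374.8 146.1] [637.  -69.1   6. ]
bend_mid 0.79 [347.7 239.4] [466.1 -17.8   6. ]
clasp 0.61 [303.  169.5] [592.7  62.8   6. ]
bead_a 0.66 [255.2 241.4] [462.8 147.9   6. ]
bead_a 0.65 [353.3 242. ] [461.4 -27.9   6. ]
bead_a 0.53 [375.2 166. ] [599.9 -69.3   6. ]
bead_a 0.51 [312.6 298. ] [362.1  45.5   6. ]
bead_a 0.49 [307.  204.2] [529.6  55.5   6. ]
bead_a 0.16 [299.3 169.2] [593.3  69.5   6. ]
spare_bead 0.58 [337.3 168.1] [5.956e+02 4.000e-01 6.000e+00]
pliers 0.85 [430.2 164. ] [ 605.5 -174.2    0. ]
spool 0.83 [245.3 180.2] [573.7 167.8   0. ]
bead_board 0.7 [340.6 205.8] [527.2  -5.9   0. ]
```

Run:
```python
import cv2
for n,b in (('top',(230,130,450,310)),('scene',(190,150,390,290))):
    i=cv2.imread(f'pics/{n}0.png')[b[1]:b[3],b[0]:b[2]]
    cv2.imwrite(f'pics/{n}0z.png',cv2.resize(i,None,fx=3.6,fy=3.3,interpolation=2)[:600,:800])
```

```text
(no output)
```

View pics/top0z.png

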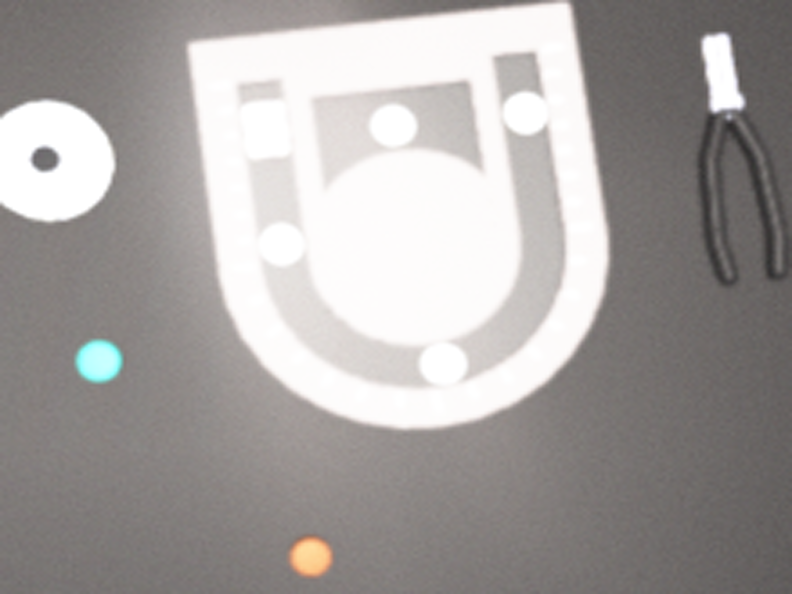

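View pics/scene0z.png

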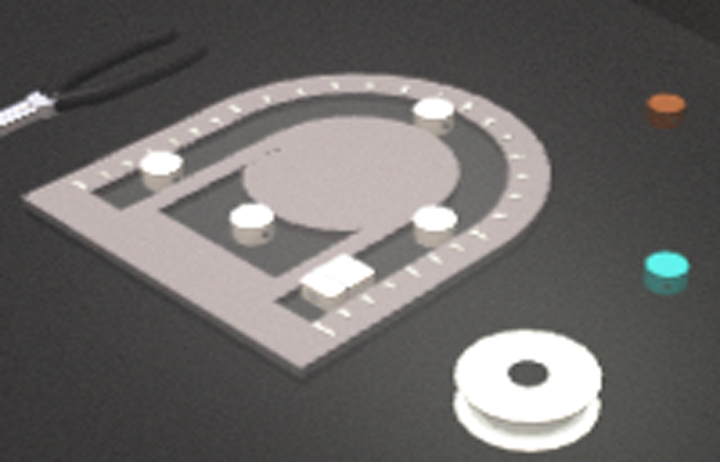

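The top view shows the clasp in the +y arm (about column 303, row 169) and bead_b at its foot (307, 204). Bead_c is in the bend (353, 242) and bead_a in the −y arm (375, 166). The turquoise and orange look-alikes lie on the table outside the board. Next I'll fit the board's pose in both pictures.

```bash
cat > fit.py <<'E'
from h import *
from scipy.optimize import minimize
def R(a): return np.array([[np.cos(a),-np.sin(a)],[np.sin(a),np.cos(a)]])
def U(rad,x1):
    t=np.linspace(np.pi/2,3*np.pi/2,60)
    return np.vstack([[[x1,rad]],np.c_[rad*np.cos(t),rad*np.sin(t)],[[x1,-rad]]])
out=U(97,125); gro=np.vstack([U(77,100),U(53,100)[::-1]])
t=np.linspace(0,2*np.pi,90)
def toW(p,xy,z): 
    w=xy@R(p[2]).T+p[:2]; return np.c_[w,np.full(len(w),z)]
def toB(p,w): return (np.array(w)[...,:2]-p[:2])@R(p[2])
def edges(p):
    # top-face edges sampled
    def dense(P,closed=True):
        Q=[];n=len(P)
        for i in range(n if closed else n-1):
            a,b=P[i],P[(i+1)%n];k=max(1,int(np.linalg.norm(b-a)/2))
            Q+= [a+(b-a)*j/k for j in range(k)]
        return np.array(Q)
    return np.vstack([toW(p,dense(out),12),toW(p,dense(gro),12)])
if __name__=='__main__':
    T={}
    for c in ['top','scene']:
        f=r.grab_frame(c)
        g=cv2.cvtColor(f['color'],cv2.COLOR_RGB2GRAY).astype(np.float32)
        gx=cv2.Sobel(cv2.GaussianBlur(g,(0,0),1.2),cv2.CV_32F,1,0);gy=cv2.Sobel(cv2.GaussianBlur(g,(0,0),1.2),cv2.CV_32F,0,1)
        T[c]=(f,np.minimum(np.hypot(gx,gy),150))
    def cost(p,cs):
        s=0
        for c in cs:
            f,m=T[c]; uv=w2p(f,edges(p)).astype(np.float32)
            v=cv2.remap(m,uv[:,:1].copy(),uv[:,1:].copy(),cv2.INTER_LINEAR); s-=v.mean()
        return s
    for cs in (['top'],['scene'],['top','scene']):
        best=None
        for dx in (-6,0,6):
            for dy in(-6,0,6):
                q=minimize(cost,[530+dx,-7+dy,0.1],args=(cs,),method='Nelder-Mead',options=dict(initial_simplex=np.array([530+dx,-7+dy,.1])+np.array([[0,0,0],[4,0,0],[0,4,0],[0,0,.06]])))
                if best is None or q.fun<best.fun: best=q
        print(cs,best.x,best.fun)
    np.save('board.npy',best.x); p=best.x
    for c in T:
        f=T[c][0]; im=cv2.cvtColor(f['color'],cv2.COLOR_RGB2BGR)
        im=cv2.resize(im,None,fx=4,fy=4)
        for q in w2p(f,edges(p))*4+1.5: cv2.circle(im,tuple(int(v) for v in q),1,(0,0,255),-1)
        b=(230,130,430,280) if c=='top' else (190,150,390,290)
        cv2.imwrite(f'pics/fit_{c}.png',im[b[1]*4:b[3]*4,b[0]*4:b[2]*4])
        for n in ['clasp','bead_a','spare_bead']:
            for d in r.outline_of(n,c):
                if d['score']<.3: continue
                m=d['mask']; ys,xs=np.nonzero(m)
                # top-face centroid approx: use mask centroid at mid height
                print(c,n,round(d['score'],2),m.sum(),toB(p,p2w(f,(xs.mean(),ys.mean()),17 if c=='top' else 14)).round(1))
E
python3 fit.py
```

```text
['top'] [ 5.28875627e+02 -1.17077765e+01  1.31062239e-01] -110.44437408447266
['scene'] [ 5.26839615e+02 -1.16593780e+01  1.32513139e-01] -142.66481018066406
['top', 'scene'] [ 5.28356241e+02 -1.15611805e+01  1.28125450e-01] -251.75946044921875
top clasp 0.47 162 [71.4 64.9]
top bead_a 0.63 99 [ 8.7 64.5]
top bead_a 0.48 80 [ 63.3 -64.4]
top bead_a 0.4 104 [-63.3  -5.7]
scene clasp 0.63 241 [72.2 65.9]
scene bead_a 0.65 97 [-65.7  -2.8]
scene bead_a 0.47 95 [ 64.8 -63.2]
scene bead_a 0.42 109 [ 9.1 66.9]
scene spare_bead 0.6 133 [66.1  4.4]
```

View pics/fit_top.png

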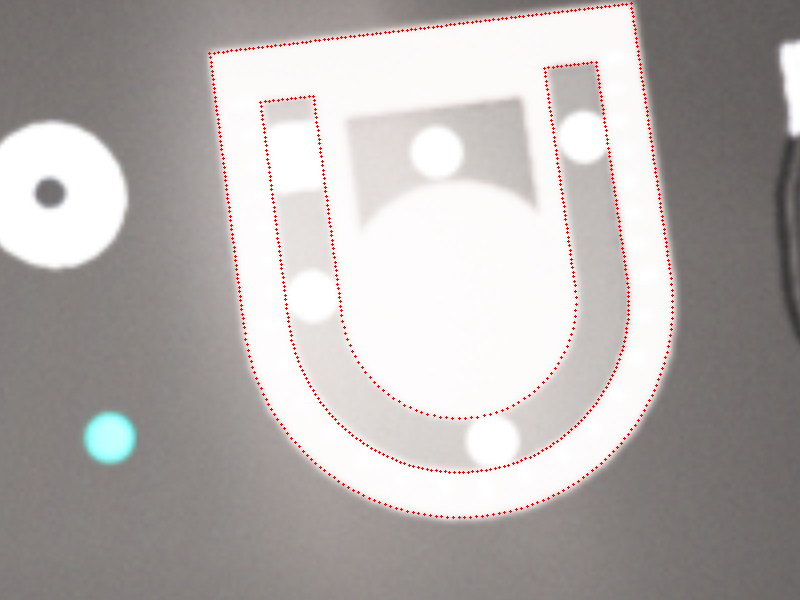

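View pics/fit_scene.png

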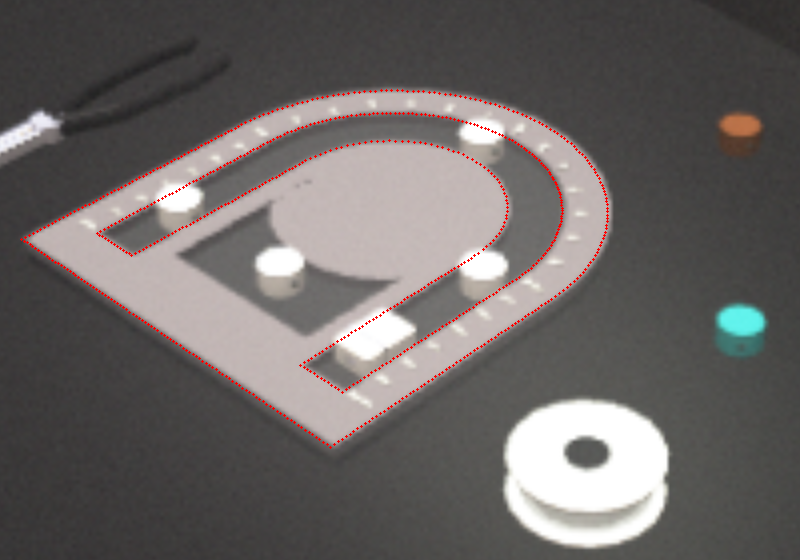

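```bash
cat > plan.py <<'E'
from fit import *
from scipy.spatial.transform import Rotation as Ro
p=np.load('board.npy'); HALF=np.pi/2
def path(s,lat=0):
    """s: arclength of TCP from x=100 on -y arm; returns board x,y,heading"""
    if s<100: return 100-s,-65-lat,np.pi
    L=65*np.pi
    if s<100+L:
        a=-np.pi/2-(s-100)/65; return 65*np.cos(a),65*np.sin(a),a-np.pi/2+2*np.pi
    return s-100-L,65,0.
def world(s,z):
    x,y,h=path(s); w=toW(p,np.array([[x,y]]),z)[0]; return w,h+p[2]
def rows(targets):
    st=r.sense(); M=Ro.from_euler('xyz',st['tcp_rot']).as_matrix(); o=st['eef_pos']
    yaw0=np.arctan2(M[1,0],M[0,0])
    print('clock',st['clock'],'pos',o.round(1),'rot',st['tcp_rot'].round(3),'F',st['contact_force'].round(1),'q6',st['qpos'][5].round(2))
    res=[]
    for w,y in targets:
        d=M.T@(np.array(w)-o)/10
        t=-(np.degrees(y-yaw0)+180)%360-180
        t=-((np.degrees(y-yaw0)+180)%360-180)
        res.append([1,[round(float(v),2) for v in d],round(float(t),1)])
    return res
E
python3 - <<'E'
from plan import *
for s in (7,): print(world(s,120),rows([world(s,120)]))
E
```

```text
clock 1.4 pos [ 163.  -603.4  231.2] rot [-3.142  0.     0.264] F [ 0.1 -0.4 -0.5] q6 -0.0
(array([628.8993213 , -64.14529365, 120.        ]), np.float64(3.2697181036682643)) [[1, [59.04, -39.91, 11.13], -172.2]]
```

Emit:
drive_tool --moves '[[1,[4.9,-3.3,0],-10],[1,[9.8,-6.6,0],-20],[1,[14.7,-10,0],-30],[1,[19.6,-13.3,0],-40],[1,[24.5,-16.6,0],-50],[1,[29.5,-20,0],-60],[1,[34.4,-23.3,1],-70],[1,[39.3,-26.6,2],-80],[1,[44.2,-30,4],-90],[1,[49,-33,6],-100],[1,[54,-36.5,8],-110],[1,[59,-39.9,10],-120]]' --grip_force 20

```text
clock: 2.9
eef_pos: [628.0, -64.8, 131.7]
tcp_rot: [3.141, 0.001, 2.364]
contact_force: [0.1, -1.1, 0.9]
opening: 0.003
```

Run:
```python
from plan import *
print(r.sense()['opening'],rows([world(7,60)]))
```

```text
clock 2.9 pos [628.  -64.8 131.7] rot [3.141e+00 1.000e-03 2.364e+00] F [ 0.1 -1.1  0.9] q6 -0.9
0.0026693149275881776 [[1, [-0.01, 0.11, 7.17], -51.9]]
```

Emit:
drive_tool --moves '[[1,[0,0.1,2],-10],[1,[0,0.1,4],-20],[1,[0,0.1,6],-30],[1,[0,0.1,7.5],-40],[1,[0,0.1,8.7],-50],[1,[0,0.1,9.2],-51.9],[1,[0,0.1,9.2],-51.9]]'

```text
clock: 3.78
eef_pos: [628.7, -64.1, 39.6]
tcp_rot: [-3.141, 0.0, -3.016]
contact_force: [0.1, 0.1, 0.2]
opening: 0.003
```

Run:
```python
from plan import *
print(rows([world(7,14)]))
for c in ['top','scene']:
    f=r.grab_frame(c); im=cv2.resize(cv2.cvtColor(f['color'],cv2.COLOR_RGB2BGR),None,fx=4,fy=4)
    o=r.sense()['eef_pos']
    u=w2p(f,[o])[0]*4+1.5; cv2.circle(im,tuple(int(v) for v in u),3,(0,0,255),-1)
    b=(280,110,480,250) if c=='top' else (150,120,350,260)
    cv2.imwrite(f'pics/a_{c}.png',im[b[1]*4:b[3]*4,b[0]*4:b[2]*4])
```

```text
clock 3.775 pos [628.7 -64.1  39.6] rot [-3.141  0.    -3.016] F [0.1 0.1 0.2] q6 -1.8
[[1, [-0.02, -0.01, 2.56], -0.2]]
```

View pics/a_scene.png

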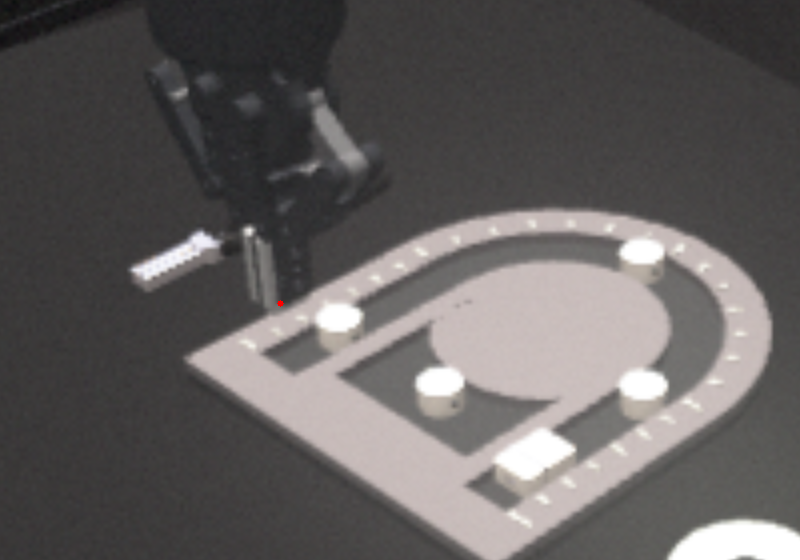

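View pics/a_top.png

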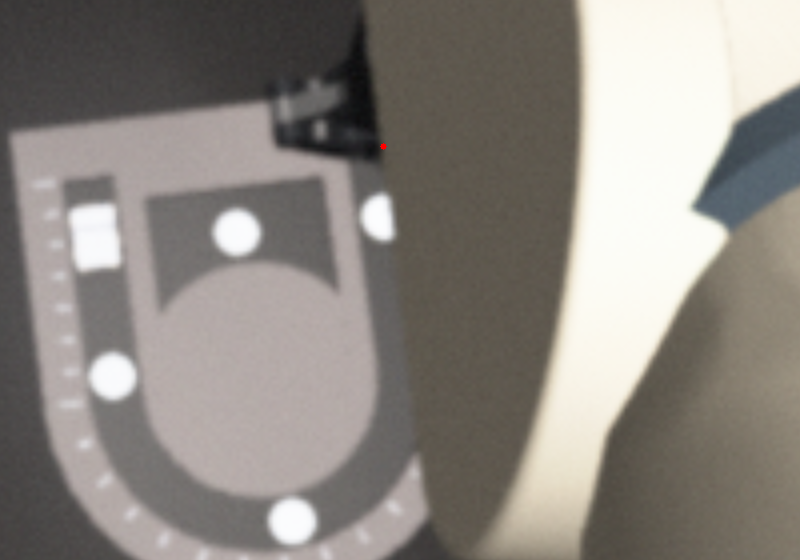

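Emit:
drive_tool --moves '[[1,[0,0,1],0],[1,[0,0,2],0],[1,[0,0,2.5],0],[1,[0,0,2.5],0],[1,[0.4,0,2.5],0],[1,[0.8,0,2.5],0],[1,[1.2,0,2.5],0],[1,[1.6,0,2.5],0]]'

```text
clock: 4.88
eef_pos: [613.0, -66.2, 15.3]
tcp_rot: [-3.141, 0.001, -3.016]
contact_force: [-0.3, -0.2, -0.1]
opening: 0.001
```

```bash
cat >> plan.py <<'E'
def bead(s,z=14.3,d=21):
    x,y,h=path(s); x-=d*np.cos(h); y-=d*np.sin(h)
    return toW(p,np.array([[x,y]]),z)[0],h+p[2]
def show(ss,z=14.3,d=21):
    for s,q in zip(ss,rows([bead(s,z,d) for s in ss])):
        q[1]=[round(round(v/.02)*.02,2) for v in q[1]]; q[2]=round(q[2]*2)/2; print(q,end=', ')
    print()
def look(n,bt=(280,130,440,270),bs=(190,150,390,290)):
    for c,b in (('top',bt),('scene',bs)):
        f=r.grab_frame(c); im=cv2.resize(cv2.cvtColor(f['color'],cv2.COLOR_RGB2BGR),None,fx=4,fy=4)
        cv2.imwrite(f'pics/{n}_{c}.png',im[b[1]*4:b[3]*4,b[0]*4:b[2]*4])
E
python3 - <<'E'
from plan import *
st=r.sense(); print('board tcp',toB(p,st['eef_pos']))
show(range(44,92,4)); look('b')
E
```

```text
board tcp [ 76.95546006 -65.01559644]
clock 4.875 pos [613.  -66.2  15.3] rot [-3.141e+00  1.000e-03 -3.016e+00] F [-0.3 -0.2 -0.1] q6 -1.81
[1, [0.0, 0.0, 0.1], 0.0], [1, [0.4, 0.0, 0.1], 0.0], [1, [0.8, 0.0, 0.1], 0.0], [1, [1.2, 0.0, 0.1], 0.0], [1, [1.6, 0.0, 0.1], 0.0], [1, [2.0, 0.0, 0.1], 0.0], [1, [2.4, 0.0, 0.1], 0.0], [1, [2.8, 0.0, 0.1], 0.0], [1, [3.2, 0.0, 0.1], 0.0], [1, [3.6, 0.0, 0.1], 0.0], [1, [4.0, 0.0, 0.1], 0.0], [1, [4.4, 0.0, 0.1], 0.0],
```

View pics/b_scene.png

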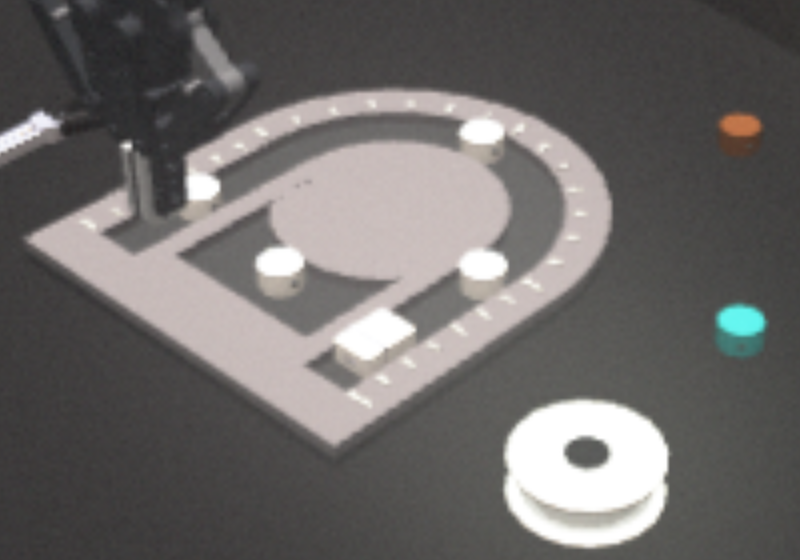

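The fingertips are against bead_a, which has moved from (180, 198) to about (200, 190) in the zoomed view and is still upright. I'll keep pushing down the arm.

Emit:
drive_tool --moves '[[1,[0.4,0,0.1],0],[1,[0.8,0,0.1],0],[1,[1.2,0,0.1],0],[1,[1.6,0,0.1],0],[1,[2,0,0.1],0],[1,[2.4,0,0.1],0],[1,[2.8,0,0.1],0],[1,[3.2,0,0.1],0],[1,[3.6,0,0.1],0],[1,[4,0,0.1],0],[1,[4.4,0,0.1],0],[1,[4.8,0,0.1],0]]'

```text
clock: 6.48
eef_pos: [564.8, -72.3, 14.2]
tcp_rot: [-3.141, 0.001, -3.016]
contact_force: [-0.3, 0.3, -0.5]
opening: 0.002
```

Run:
```python
from plan import *
st=r.sense(); print('board tcp',toB(p,st['eef_pos']))
show(range(96,144,4)); look('c')
```

```text
board tcp [ 28.35707037 -64.84775478]
clock 6.475 pos [564.8 -72.3  14.2] rot [-3.141e+00  1.000e-03 -3.016e+00] F [-0.3  0.3 -0.5] q6 -1.83
[1, [0.34, -0.02, 0.0], 0.0], [1, [0.74, -0.02, 0.0], 0.0], [1, [1.14, -0.12, -0.02], 3.5], [1, [1.56, -0.24, -0.02], 7.0], [1, [1.96, -0.28, -0.02], 10.5], [1, [2.38, -0.34, -0.02], 14.0], [1, [2.8, -0.36, -0.02], 17.5], [1, [3.22, -0.34, -0.02], 21.0], [1, [3.64, -0.32, -0.02], 24.5], [1, [4.06, -0.24, -0.02], 28.0], [1, [4.46, -0.16, -0.02], 31.5], [1, [4.88, -0.04, -0.02], 35.0],
```

View pics/c_scene.png

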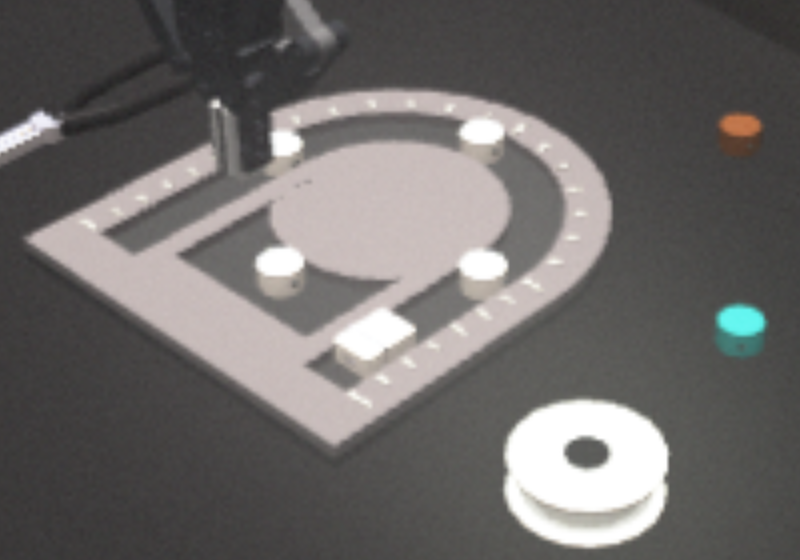

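Emit:
drive_tool --moves '[[1,[0.34,0,0],0],[1,[0.74,0,0],0],[1,[1.14,-0.12,0],3.5],[1,[1.56,-0.22,0],7],[1,[1.96,-0.28,0],10.5],[1,[2.38,-0.34,0],14],[1,[2.8,-0.36,0],17.5],[1,[3.22,-0.34,0],21],[1,[3.64,-0.3,0],24.5],[1,[4.06,-0.24,0],28],[1,[4.46,-0.16,0],31.5],[1,[4.88,-0.04,0],35]]'

```text
clock: 8.07
eef_pos: [515.9, -78.8, 14.1]
tcp_rot: [3.142, 0.0, 2.654]
contact_force: [-0.4, -0.5, -0.2]
opening: -0.0
```

Run:
```python
from plan import *
st=r.sense(); print('board tcp',toB(p,st['eef_pos']))
show(range(144,192,4)); look('d')
```

```text
board tcp [-20.98638514 -65.0706477 ]
clock 8.075 pos [515.9 -78.8  14.1] rot [3.142 0.    2.654] F [-0.4 -0.5 -0.2] q6 -1.24
[1, [0.36, -0.08, -0.02], 3.5], [1, [0.76, -0.18, -0.02], 7.0], [1, [1.16, -0.24, -0.02], 10.5], [1, [1.6, -0.28, -0.02], 14.0], [1, [2.0, -0.32, -0.02], 17.5], [1, [2.44, -0.28, -0.02], 21.0], [1, [2.84, -0.26, -0.02], 24.5], [1, [3.26, -0.2, -0.02], 28.0], [1, [3.68, -0.12, -0.02], 31.5], [1, [4.08, 0.0, -0.02], 35.5], [1, [4.48, 0.14, -0.02], 39.0], [1, [4.88, 0.3, -0.02], 42.5],
```

View pics/d_scene.png

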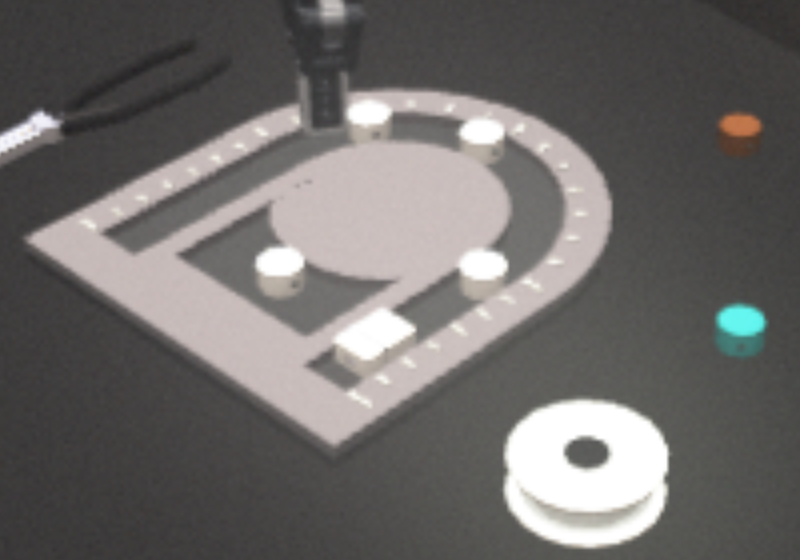

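Bead_a, at about (370, 120) in the zoomed view, stands upright ahead of the fingers and is following the bend.

Emit:
drive_tool --moves '[[1,[0.36,-0.08,0],3.5],[1,[0.76,-0.18,0],7],[1,[1.16,-0.24,0],10.5],[1,[1.6,-0.28,0],14],[1,[2,-0.32,0],17.5],[1,[2.44,-0.28,0],21],[1,[2.84,-0.26,0],24.5],[1,[3.26,-0.2,0],28],[1,[3.68,-0.12,0],31.5],[1,[4.08,0,0],35.5],[1,[4.48,0.14,0],39],[1,[4.88,0.3,0],42.5]]'

```text
clock: 9.68
eef_pos: [473.8, -53.2, 14.1]
tcp_rot: [-3.142, 0.0, 1.913]
contact_force: [0.5, 0.0, 0.6]
opening: 0.001
```

Run:
```python
from plan import *
st=r.sense(); print('board tcp',toB(p,st['eef_pos']))
show(range(192,240,4)); look('e')
```

```text
board tcp [-59.39461837 -34.33594753]
clock 9.675 pos [473.8 -53.2  14.1] rot [-3.142  0.     1.913] F [0.5 0.  0.6] q6 -0.46
[1, [0.38, -0.08, -0.02], 3.5], [1, [0.8, -0.16, -0.02], 7.0], [1, [1.2, -0.24, -0.02], 10.5], [1, [1.62, -0.28, -0.02], 14.0], [1, [2.04, -0.3, -0.02], 17.5], [1, [2.46, -0.28, -0.02], 21.0], [1, [2.88, -0.24, -0.02], 24.5], [1, [3.3, -0.2, -0.02], 28.0], [1, [3.72, -0.1, -0.02], 31.5], [1, [4.12, 0.0, -0.02], 35.0], [1, [4.5, 0.16, -0.02], 38.5], [1, [4.9, 0.32, -0.02], 42.0],
```

View pics/e_scene.png

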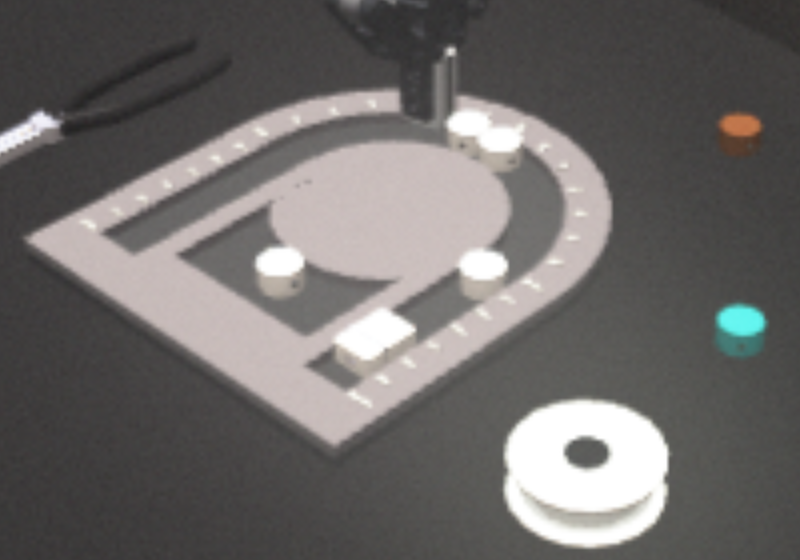

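Bead_a, at (468, 130), now touches bead_c, at (500, 145). Both are upright, so I'll keep going.

Emit:
drive_tool --moves '[[1,[0.38,-0.08,0],3.5],[1,[0.8,-0.16,0],7],[1,[1.2,-0.24,0],10.5],[1,[1.62,-0.28,0],14],[1,[2.04,-0.3,0],17.5],[1,[2.46,-0.28,0],21],[1,[2.88,-0.24,0],24.5],[1,[3.3,-0.2,0],28],[1,[3.72,-0.1,0],31.5],[1,[4.12,0,0],35],[1,[4.5,0.16,0],38.5],[1,[4.9,0.32,0],42]]'

```text
clock: 11.28
eef_pos: [460.3, -5.9, 14.2]
tcp_rot: [-3.141, 0.0, 1.182]
contact_force: [-0.5, 0.8, -0.5]
opening: -0.004
```

Run:
```python
from plan import *
st=r.sense(); print('board tcp',toB(p,st['eef_pos']))
show(range(240,276,3)); look('f')
```

```text
board tcp [-66.73773719  14.33951335]
clock 11.275 pos [460.3  -5.9  14.2] rot [-3.141  0.     1.182] F [-0.5  0.8 -0.5] q6 0.37
[1, [0.4, -0.12, 0.0], 4.0], [1, [0.68, -0.18, 0.0], 6.5], [1, [1.0, -0.24, 0.0], 9.0], [1, [1.32, -0.28, 0.0], 11.5], [1, [1.64, -0.32, 0.0], 14.5], [1, [1.96, -0.32, 0.0], 17.0], [1, [2.26, -0.32, 0.0], 19.5], [1, [2.58, -0.3, 0.0], 22.5], [1, [2.88, -0.28, 0.0], 25.0], [1, [3.2, -0.22, 0.0], 27.5], [1, [3.5, -0.16, 0.0], 30.0], [1, [3.82, -0.08, 0.0], 33.0],
```

View pics/f_scene.png

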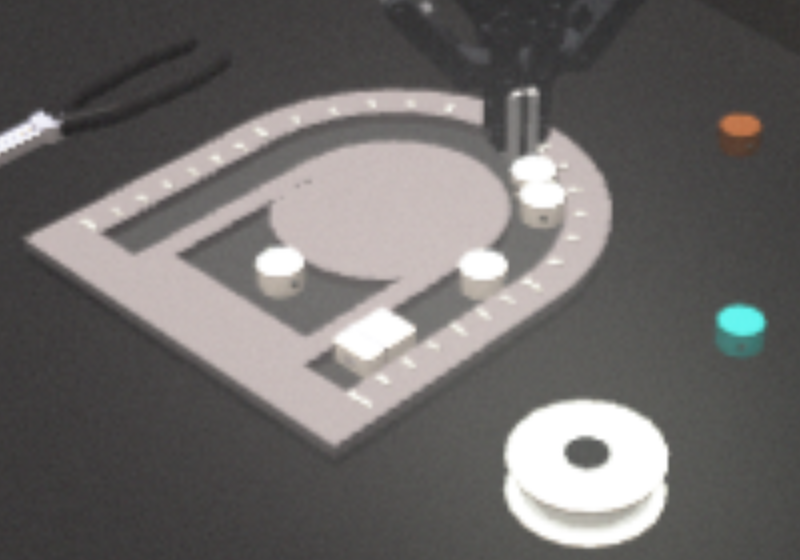

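View pics/f_top.png

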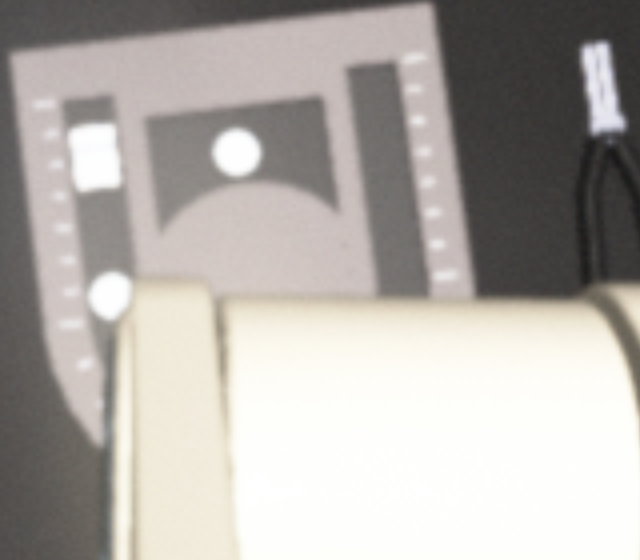

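Both beads are moving together, upright, at about (533, 170) and (541, 200). I'll go on at 3 mm per row.

Emit:
drive_tool --moves '[[1,[0.38,-0.1,0],3.5],[1,[0.68,-0.18,0],6.5],[1,[1,-0.24,0],9],[1,[1.32,-0.28,0],11.5],[1,[1.64,-0.32,0],14.5],[1,[1.96,-0.32,0],17],[1,[2.26,-0.32,0],19.5],[1,[2.58,-0.3,0],22.5],[1,[2.88,-0.28,0],25],[1,[3.2,-0.22,0],27.5],[1,[3.5,-0.16,0],30],[1,[3.82,-0.08,0],33]]'

```text
clock: 12.88
eef_pos: [474.2, 29.8, 14.2]
tcp_rot: [3.142, 0.0, 0.609]
contact_force: [-0.5, -0.7, -0.6]
opening: 0.0
```

Run:
```python
from plan import *
st=r.sense(); print('board tcp',toB(p,st['eef_pos']))
show(range(276,312,3)); look('g')
```

```text
board tcp [-48.40323882  47.94765592]
clock 12.875 pos [474.2  29.8  14.2] rot [3.142 0.    0.609] F [-0.5 -0.7 -0.6] q6 1.02
[1, [0.28, -0.1, 0.0], 2.5], [1, [0.58, -0.18, 0.0], 5.5], [1, [0.9, -0.24, 0.0], 8.0], [1, [1.2, -0.28, 0.0], 10.5], [1, [1.52, -0.32, 0.0], 13.5], [1, [1.84, -0.34, 0.0], 16.0], [1, [2.16, -0.34, 0.0], 18.5], [1, [2.48, -0.32, 0.0], 21.0], [1, [2.78, -0.3, 0.0], 24.0], [1, [3.08, -0.26, 0.0], 26.5], [1, [3.38, -0.16, 0.0], 27.5], [1, [3.64, -0.02, 0.0], 27.5],
```

View pics/g_scene.png

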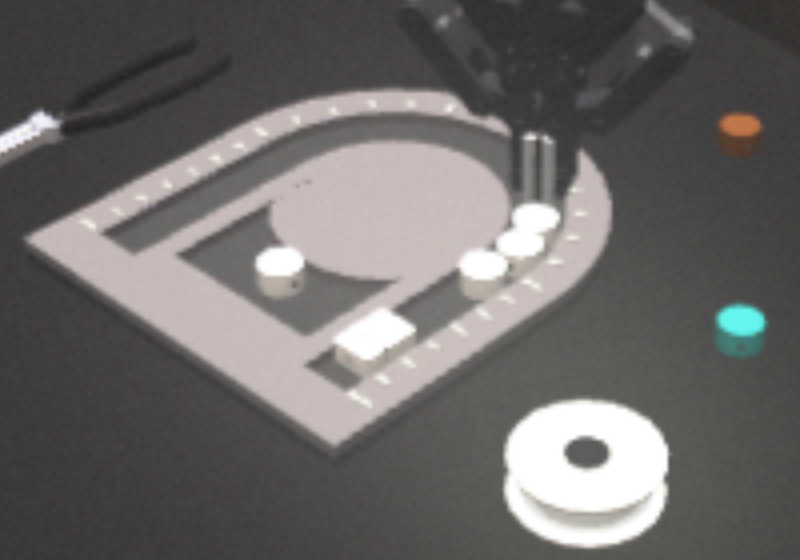

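The three beads are closing up in line at about (535, 217), (520, 243) and (483, 268), upright. I'll keep going.

Emit:
drive_tool --moves '[[1,[0.28,-0.1,0],2.5],[1,[0.58,-0.18,0],5.5],[1,[0.9,-0.24,0],8],[1,[1.2,-0.28,0],10.5],[1,[1.52,-0.32,0],13.5],[1,[1.84,-0.34,0],16],[1,[2.16,-0.34,0],18.5],[1,[2.48,-0.32,0],21],[1,[2.78,-0.3,0],24],[1,[3.08,-0.26,0],26.5],[1,[3.38,-0.16,0],27.5],[1,[3.64,-0.02,0],27.5]]'

```text
clock: 14.48
eef_pos: [504.3, 50.8, 14.2]
tcp_rot: [3.142, -0.0, 0.131]
contact_force: [0.4, -0.4, 0.4]
opening: 0.001
```

Run:
```python
from plan import *
st=r.sense(); print('board tcp',toB(p,st['eef_pos']))
show([311,313,315,317,319,321,322,323,324,325]); look('h')
```

```text
board tcp [-15.87463326  64.93763656]
clock 14.475 pos [504.3  50.8  14.2] rot [ 3.142 -0.     0.131] F [ 0.4 -0.4  0.4] q6 1.54
[1, [0.16, 0.0, 0.0], 0.0], [1, [0.36, 0.0, 0.0], 0.0], [1, [0.56, 0.0, 0.0], 0.0], [1, [0.76, 0.0, 0.0], 0.0], [1, [0.96, 0.0, 0.0], 0.0], [1, [1.16, 0.0, 0.0], 0.0], [1, [1.28, 0.0, 0.0], 0.0], [1, [1.36, 0.0, 0.0], 0.0], [1, [1.48, 0.0, 0.0], 0.0], [1, [1.56, 0.0, 0.0], 0.0],
```

View pics/h_scene.png

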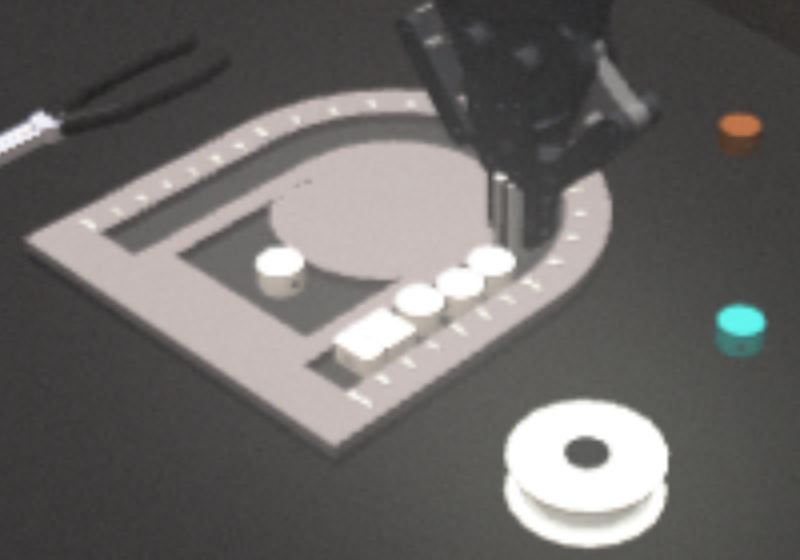

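View pics/h_top.png

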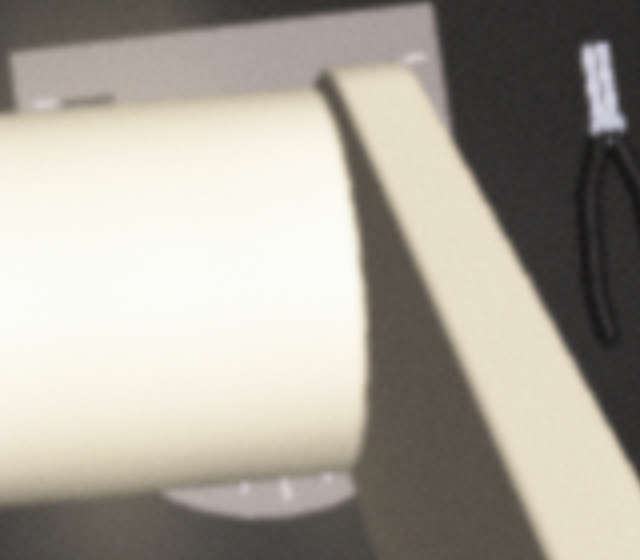

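The row is right behind the clasp, with about 15 mm to go. From here I'll push slowly.

Emit:
drive_tool --moves '[[1,[0.16,0,0],0],[1,[0.32,0,0],0],[1,[0.48,0,0],0],[1,[0.64,0,0],0],[1,[0.8,0,0],0],[1,[0.92,0,0],0],[1,[1.04,0,0],0],[1,[1.14,0,0],0],[1,[1.24,0,0],0],[1,[1.32,0,0],0],[1,[1.4,0,0],0],[1,[1.4,0,0],0]]'

```text
clock: 16.08
eef_pos: [518.5, 52.7, 14.3]
tcp_rot: [3.142, -0.001, 0.131]
contact_force: [-0.4, 0.3, 0.2]
opening: -0.002
```

Run:
```python
from plan import *
st=r.sense(); print('board tcp',toB(p,st['eef_pos']),np.array([r.sense()['contact_force'] for _ in range(5)]).round(2))
f=r.grab_frame('scene'); im=cv2.resize(cv2.cvtColor(f['color'],cv2.COLOR_RGB2BGR),None,fx=7,fy=7,interpolation=2)
for q in w2p(f,edges(p))*7+3: cv2.circle(im,tuple(int(v) for v in q),1,(0,0,255),-1)
cv2.imwrite('pics/i.png',im[190*7:270*7,240*7:350*7])
```

```text
board tcp [-1.51728568 65.00640571] [[-0.36  0.29  0.18]
 [-0.36  0.29  0.18]
 [-0.36  0.29  0.18]
 [-0.36  0.29  0.18]
 [-0.36  0.29  0.18]]
```

View pics/i.png

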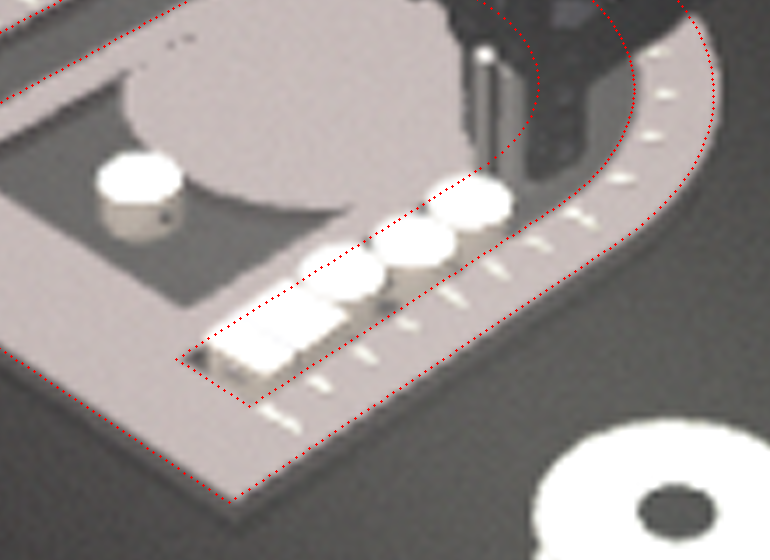

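The row is tight, with roughly 3–4 mm still open at the blind end (near pixel 195, 360). I'll advance in small steps and watch the force.

Emit:
drive_tool --moves '[[1,[0.06,0,0],0],[1,[0.12,0,0],0],[1,[0.18,0,0],0],[1,[0.24,0,0],0],[1,[0.28,0,0],0],[1,[0.28,0,0],0]]'

```text
clock: 16.88
eef_pos: [521.3, 53.1, 14.3]
tcp_rot: [3.142, -0.001, 0.131]
contact_force: [-0.3, -0.0, -0.1]
opening: -0.0
```

Run:
```python
from plan import *
st=r.sense(); print('board tcp',toB(p,st['eef_pos']))
f=r.grab_frame('scene'); im=cv2.resize(cv2.cvtColor(f['color'],cv2.COLOR_RGB2BGR),None,fx=7,fy=7,interpolation=2)
cv2.imwrite('pics/j.png',im[190*7:270*7,240*7:350*7])
```

```text
board tcp [ 1.30317224 65.01829195]
```

View pics/j.png

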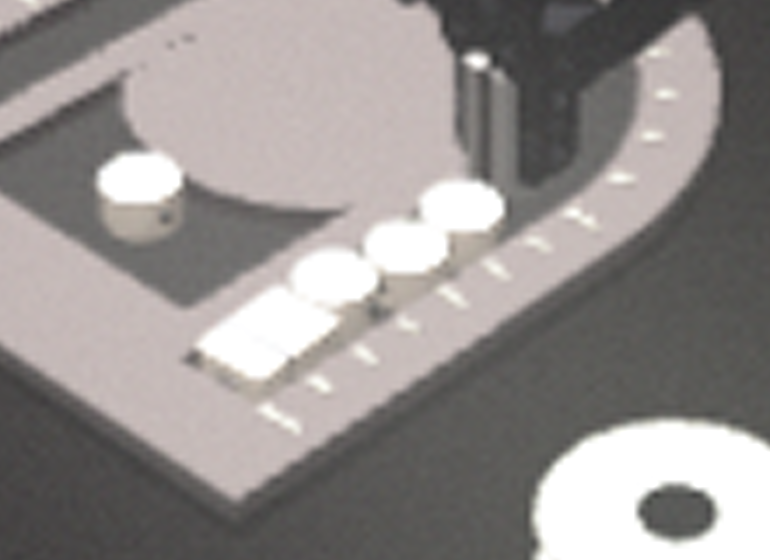

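Emit:
drive_tool --moves '[[1,[0.04,0,0],0],[1,[0.08,0,0],0],[1,[0.1,0,0],0],[1,[0.1,0,0],0]]'

```text
clock: 17.42
eef_pos: [522.2, 53.2, 14.3]
tcp_rot: [3.142, -0.001, 0.131]
contact_force: [-0.0, -0.3, -0.6]
opening: 0.001
```

Emit:
drive_tool --moves '[[1,[0.03,0,0],0],[1,[0.06,0,0],0],[1,[0.06,0,0],0]]'

```text
clock: 17.8
eef_pos: [522.5, 53.3, 14.2]
tcp_rot: [3.142, -0.0, 0.131]
contact_force: [-2.1, 0.1, 0.9]
opening: 0.003
```

Run:
```python
from plan import *
st=r.sense(); print('board tcp',toB(p,st['eef_pos']),st['contact_force'])
f=r.grab_frame('scene'); im=cv2.resize(cv2.cvtColor(f['color'],cv2.COLOR_RGB2BGR),None,fx=7,fy=7,interpolation=2)
cv2.imwrite('pics/k.png',im[190*7:270*7,240*7:350*7])
```

```text
board tcp [ 2.50201445 65.03697833] [-2.07305049  0.13432326  0.90182109]
```

View pics/k.png

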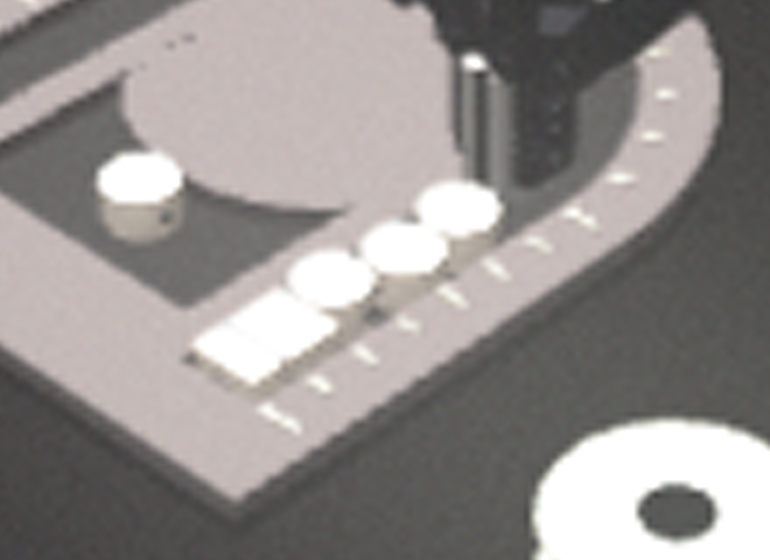

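The force has stepped up to 2 N, which suggests contact with the end. One small nudge should tell whether it's a stiff stop.

Emit:
drive_tool --moves '[[1,[0.04,0,0],0],[1,[0.04,0,0],0]]'

```text
clock: 18.1
eef_pos: [522.6, 53.3, 14.1]
tcp_rot: [3.142, 0.0, 0.131]
contact_force: [-2.3, -0.6, 1.4]
opening: 0.0
```

Run:
```python
from plan import *
st=r.sense(); print('board tcp',toB(p,st['eef_pos']),st['contact_force'])
```

```text
board tcp [ 2.60916228 65.02951939] [-2.34036419 -0.64161106  1.35433375]
```

Emit:
drive_tool --moves '[[1,[0.05,0,0],0],[1,[0.08,0,0],0],[1,[0.08,0,0],0]]'

```text
clock: 18.48
eef_pos: [522.9, 53.3, 14.0]
tcp_rot: [-3.142, 0.001, 0.131]
contact_force: [-4.9, 0.3, 1.6]
opening: -0.002
```

Run:
```python
from plan import *
st=r.sense(); print('board tcp',toB(p,st['eef_pos']),st['contact_force'])
```

```text
board tcp [ 2.8957675  65.05455099] [-4.88395306  0.26909766  1.61958129]
```

That is a stiff stop: 4.9 N for 0.3 mm. The row is seated, so I'll back straight off, then lift away and check.

Emit:
drive_tool --moves '[[1,[-0.1,0,0],0],[1,[-0.4,0,0],0],[1,[-1,0,0],0],[1,[-1.5,0,-1],0],[1,[-1.5,0,-4],0],[1,[-3,0,-8],0],[1,[-6,0,-13],0],[1,[-10,3,-17],0],[1,[-12,8,-18],0],[1,[-13,14,-18],0],[1,[-14,20,-18],0],[1,[-14,26,-18],0]]'

```text
clock: 19.98
eef_pos: [417.6, -224.6, 195.2]
tcp_rot: [3.141, 0.0, 0.131]
contact_force: [1.7, 0.0, 0.1]
opening: -0.0
```

Run:
```python
from plan import *
for c,b in (('top',(280,130,390,210)),('scene',(240,190,350,270))):
    f=r.grab_frame(c); im=cv2.resize(cv2.cvtColor(f['color'],cv2.COLOR_RGB2BGR),None,fx=7,fy=7,interpolation=2)
    for q in w2p(f,edges(p))*7+3: cv2.circle(im,tuple(int(v) for v in q),1,(0,0,255),-1)
    cv2.imwrite(f'pics/l_{c}.png',im[b[1]*7:b[3]*7,b[0]*7:b[2]*7])
    for n in ['clasp','bead_a','spool','pliers']:
        for d in r.outline_of(n,c):
            if d['score']<.3: continue
            m=d['mask']; ys,xs=np.nonzero(m)
            print(c,n,round(d['score'],2),m.sum(),np.round(d['at']),toB(p,p2w(f,(xs.mean(),ys.mean()),17 if c=='top' else 14)).round(1))
print(r.sense()['clock'])
```

```text
top clasp 0.52 160 [299. 163.] [85.4 66.6]
top bead_a 0.59 101 [307. 195.] [21.6 65.2]
top bead_a 0.56 99 [307. 189.] [41.5 66.2]
top bead_a 0.48 106 [340. 169.] [65.2  1.5]
top bead_a 0.47 97 [308. 175.] [61.4 62.2]
top bead_a 0.45 101 [256. 240.] [-39.5 160.2]
top spool 0.72 972 [243. 181.] [ 67.9 173.8]
top pliers 0.89 781 [428. 181.] [  22.  -167.1]
scene clasp 0.56 201 [276. 239.] [83.8 66.7]
scene bead_a 0.63 115 [305. 222.] [20.3 66.5]
scene bead_a 0.49 131 [376. 234.] [-35. 168.]
scene spool 0.89 1230 [336. 267.] [ 72.  178.8]
20.475
```

View pics/l_top.png

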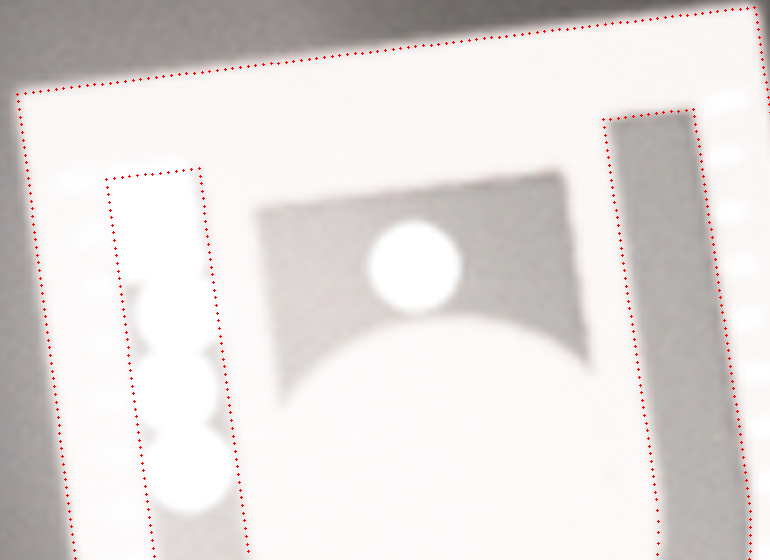

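View pics/l_scene.png

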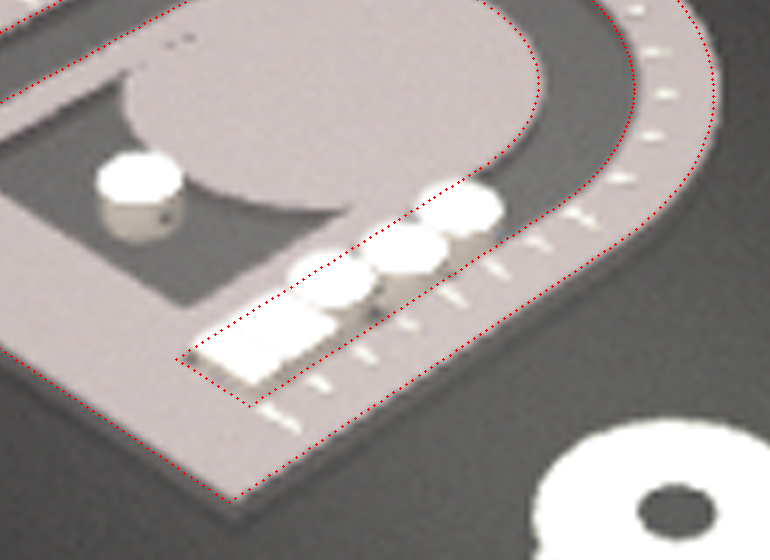

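Run:
```python
from h import *
s=r.sense();print(s['clock'],abs(s['qvel']).max()); print(r.sign_off())
```

```text
20.475 0.003910518257046909
the job is handed in; nothing more can be done
None
```

The row is closed up: the clasp stands against its blind end in the +y arm, with the three beads packed behind it. I handed the job in at 20.5 s with the arm clear and still.

- **What I did:** With the gripper shut, I came down behind bead_a, with the fingertips about 2 mm above the board. I pushed it down the −y arm and round the bend, turning the fingers with the groove. It picked up bead_c and then bead_b, and the row slid the clasp home. I stopped when it met a firm stop at about 5 N, the highest force I read, then backed straight off before lifting.
- **Row position:** The top camera put the clasp at board x = 85.4 mm, where a fully seated clasp is at 86. It put the beads at 61.4, 41.5 and 21.6 mm, about 20 mm apart, so they are touching. They zigzag 2–3 mm sideways within the groove's play.
- **Other objects:** The pictures showed all beads upright. The spare bead looked unmoved and the arm never came near the pliers or the spool, but I did not measure the pliers and spool before and after.
- **Where the checks disagreed:** The scene camera put the clasp at 83.8 mm and bead_a at 20.3 mm. It did not report the other two beads in the row. I trusted the top view because the firm stop agreed with it, and the scene camera looks in at a slant.

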